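Press the end plug home and let the ram back

ROBOT

A 6-joint arm with a two-finger parallel gripper is mounted at the origin on the work surface. World frame = base frame: x ahead of the robot, y to its left, z up, the work surface at z = 0. Lengths are in m, angles in rad, forces in N, time in s.
With the tool pointing down it reaches from about 0.35 to 0.925 m from the base axis. Payload 6.4 kg.
Tool frame: the origin (TCP) lies at the centre of the arm's flange, where the gripper is bolted on; the fingertips stand r.tip_reach ahead of it and the grasp point (between the pads) lies 155 mm ahead of it (r.tip_reach is the distance from the TCP to the fingertips, in m); y points along the fingers, z is the direction in which the jaws open and shut, and the axes are right-handed (so a half turn about y gives the same grasp; the last joint's range is limited). The gripper opens to 85 mm and grips with 20 to 120 N. Pads are 22 mm wide; open, the fingers measure 114 mm over their backs; the gripper's body (76 mm by 85 mm) begins 54 mm behind the grasp point. The pads swing forward as they close: fully open they stand 13 mm farther back than shut.
Start: joints at [1.003, 0.245, 1.558, -0, 1.339, -0.174], TCP at [0.249, 0.6, 0.405] pointing down, gripper open.
Joint ranges: [-3.13, 3.13], [-1.02, 2.26], [0.13, 2.54], [-0.95, 4.09], [0.21, 2.88], [-2.74, 2.74]. Speed limits (rad/s): [2.57, 2.57, 3.14, 3.14, 3.14, 3.14].

INTERFACE

Orientations are given as a rotation vector (axis times angle).
In Python, from bench import r gives the robot as it stands. The module is installed in compiled form; this text tells all that it offers. Calls block until the motion is done:
- r.move_pose(position, orientation): joint-space move of the TCP to a pose.
- r.movel(position, attitude=None, feed=0.15, stop_force=None): straight line of the TCP; attitude=None keeps the orientation; feed is the mean speed in m/s. With stop_force (N) it stops when the force on the tool has changed by that much, and returns True; else False.
- r.set_joints(angles): joint-space move.
- r.set_gripper(opening, grasp_force=None): finger opening in m; grasp_force is the grip in N (None keeps the last); returns when the fingers have stopped.
- r.dwell(seconds).
- r.solve_ik(position, orientation): joint angles nearest the present ones, or None.
- r.read_state(): the state.
- r.grab_frame(name): name is "scene" or "top"; returns a dict with "pixels" (400x640x3 uint8, red, green, blue), "K" (3x3 intrinsics, pixels), "dist_coeffs" ([k1, k2, p1, p2, k3] as OpenCV has them; the pictures are not rectified), "extrinsics" (4x4, takes a point from world to camera coordinates). Camera axes: x right, y up, looking along -z (the intrinsics and any distortion apply to the point x, -y, -z); pixel columns grow to the right and rows downward; lengths in m; the calibration is good to about 2 mm. A picture is of the moment at which its call begins. There is no depth.
A pose or a line that the arm cannot do raises r.MotionError and nothing moves.
- r.job_done(): hands the job in, once; it reports no verdict.
The state is a dict: "t": time; "joints": joint angles; "dq": joint speeds; "tau": joint torques, N m; "position": TCP position; "orientation": TCP orientation; "force": force on the tool from outside, world axes, zero at the start; "ft_torque": the same for the moment, N m; "gripper_width": finger opening in m.
Only numpy, scipy, OpenCV 4.12 (cv2) and the standard library are available. Lean on these libraries where they do the work, as an engineer would, in place of code of your own. Each camera call takes 0.05 s, during which the arm holds its last target. There are 200 camera calls.

TASK

The aluminium end plug of the landing-net handle is still sticking out. Pump the ratchet press's long handle until the plug's head sits tight against the wood, then press the round release button so that the ram springs all the way back. Work only the pump handle and the release button: do not touch the ram or the plug itself.

Things in the scene. Friction and masses are not known exactly. Their poses are not given: they have to be found in the camera images.
- handle_pad (a point): Top centre (live) of the black grip (60 x 34 mm) ending the long pump lever, 157 mm above the table at rest. Pushed straight down it sinks 46 mm to its stop (5 to 20 N, drifts 5 mm); a spring lifts it. Each full stroke from fully up moves the ram one 10 mm tooth; half strokes do not catch. Do not pump on once the plug is home; keep under 25 N. x axis points along the press to the plug, z up.
- release_top (a point): Top centre of the round black release button (28 mm wide) on the grey housing, 167 mm from the grip towards the plug, 148 mm above the table at rest; bobs up to 8 mm as the ratchet clicks. With the handle up, pushed down 8 to 11 mm (stop; 3 to 10 N) it frees the ram, which springs back within half a second; hold it down meanwhile. It rises again when let go. x points the way the ram advances, z up.
- ram (a joint): Travel in m of the ram, the toothed steel bar with a round black rubber head (32 mm wide, axis 80 mm above the table; spring-loaded, gives 13 mm) between the housing and the plug: 0 = fully back, grows towards the plug, at most 0.054. After full strokes it stays at about 0.0095, 0.0195 and so on.
- plug (a joint): Depth in m of the aluminium plug in the end of the wooden shaft (34 mm thick, lying in a cradle on the press): 0 = its head (36 mm wide, 8 mm thick, axis 80 mm above the table) stands 20 mm off the wood, 0.020 = tight against it. Starts at 0 to 0.005, stays where pushed. The ram must travel 25 to 44 mm to seat it (three to five strokes).

How it is judged:
On the way:
1. the plug is pressed home by the ram (value of joint plug above 0.0175 m and value of joint ram above 0.015 m), for 0.1 s.
At the end, for the whole second after the job is handed in: The plug's head is against the wood (within 2.5 mm) and the ram is back at its start (within 4 mm) (value of joint plug above 0.0175 m and value of joint ram below 0.004 m); the robot touches nothing.
It fails at once if the robot pushes the plug itself (contact force between any of the fingers, the arm and plug above 1 N).
It fails at once if the robot pushes the ram itself (contact force between any of the fingers, the arm and ram above 1 N).
It also fails if it takes over 58 s, if anything falls off the work surface, if the arm or the gripper's body presses on something with over 40 N, if the wrist force passes 120 N, or if a joint passes its speed limit or range.

## Working session

There is one attempt and no reset: what is moved stays moved. The work goes in short steps, each a Python script; the robot and the scene stay as the last script left them, time stands still between calls to the robot, and variables do not carry over. Pictures are saved under pics/ and viewed, about 8 in all and at most 12, crops included, and the job is handed in when it is done.

```bash
mkdir -p pics
cat > h.py <<'E'
import numpy as np, cv2
from bench import r
def grab(n,f=None):
    d=r.grab_frame(n)
    if f: cv2.imwrite('pics/'+f,d["pixels"][:,:,::-1])
    return d
def ray(d,uv):
    p=cv2.undistortPoints(np.array([[uv]],float),np.array(d["K"]),np.array(d["dist_coeffs"])).ravel()
    E=np.array(d["extrinsics"]);R=E[:3,:3];o=-R.T@E[:3,3]
    return o,R.T@np.array([p[0],-p[1],-1.])
def onz(d,uv,z):
    o,v=ray(d,uv);return o+v*(z-o[2])/v[2]
def proj(d,P):
    E=np.array(d["extrinsics"]);c=E[:3,:3]@np.array(P)+E[:3,3]
    return cv2.projectPoints(np.array([[c[0],-c[1],-c[2]]]),np.zeros(3),np.zeros(3),np.array(d["K"]),np.array(d["dist_coeffs"]))[0].ravel()
E
python3 - <<'E'
from h import *
for n in("scene","top"):
    d=grab(n,n+"0.png");E=d["extrinsics"];E=np.array(E);print(n,-E[:3,:3].T@E[:3,3])
s=r.read_state();print(s["t"],s["position"],s["orientation"],s["force"],r.tip_reach)
E
```

```text
scene [1.17694261 0.10216985 0.80647874]
top [0.50847802 0.06457199 0.89886607]
0.1 [0.24927396 0.60007636 0.40369002] [-1.55025489  0.30949112 -0.30852656] [ 0.50284352 -0.05873728  0.71009589] 0.1734
```

View pics/scene0.png

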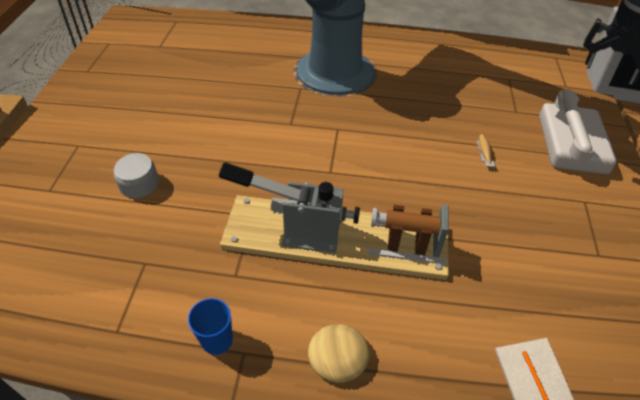

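View pics/top0.png

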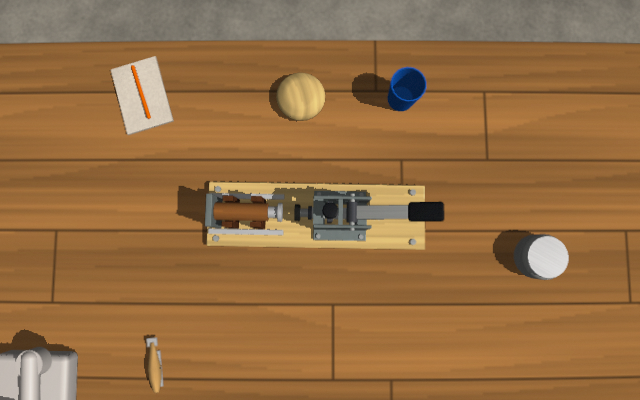

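The scene view shows the grip at about (236,174) and the button at (326,190). In the top view the grip is at about (426,211) and the button at (330,211), so the press points along image -u, with the plug to the left.

Run:
```python
from h import *
from scipy.spatial.transform import Rotation as R
d=grab("top");im=d["pixels"]
m=(im.max(2)<45).astype(np.uint8)
m[:, :300]=0;m[:190]=0;m[235:]=0;m[:,460:]=0
n,l,st,c=cv2.connectedComponentsWithStats(m)
for i in range(1,n):
    if st[i,4]>30: print(st[i],c[i])
G=max((i for i in range(1,n) if c[i][0]>400),key=lambda i:st[i,4])
g=onz(d,c[G],.157);print("grip",g)
print("grip ends",onz(d,(st[G,0],c[G][1]),.157),onz(d,(st[G,0]+st[G,2],c[G][1]),.157))
b=onz(d,(330,211),.148);print("btn",b,np.linalg.norm((g-b)[:2]))
s=grab("scene");print("in scene",proj(s,g),proj(s,b))
print(R.from_rotvec(r.read_state()["orientation"]).as_matrix())
a=cv2.resize(im[185:240,290:450,::-1],None,fx=4,fy=4,interpolation=2)
e=cv2.resize(s["pixels"][150:260,215:375,::-1],None,fx=4,fy=4,interpolation=2)
cv2.imwrite("pics/z.png",np.vstack([a[:160],e[:430]]))
```

```text
[322 200  16  19 214] [329.57009346 209.27102804]
[343 200   6  22  52] [346.90384615 209.17307692]
[408 202  36  19 649] [425.58397535 211.18181818]
[308 206   4  13  43] [309.25581395 211.6744186 ]
grip [ 0.56908268 -0.12062212  0.157     ]
grip ends [ 0.56902712 -0.09057484  0.157     ] [ 0.5691385 -0.1521574  0.157    ]
btn [0.5697993  0.04198759 0.148     ] 0.16261128759065124
in scene [236.27995549 170.71712049] [325.63587204 184.4087346 ]
[[ 9.23473791e-01 -6.82566712e-04  3.83660907e-01]
 [-3.83661442e-01 -1.03110279e-03  9.23473245e-01]
 [-2.34738266e-04 -9.99999235e-01 -1.21407093e-03]]
```

View pics/z.png

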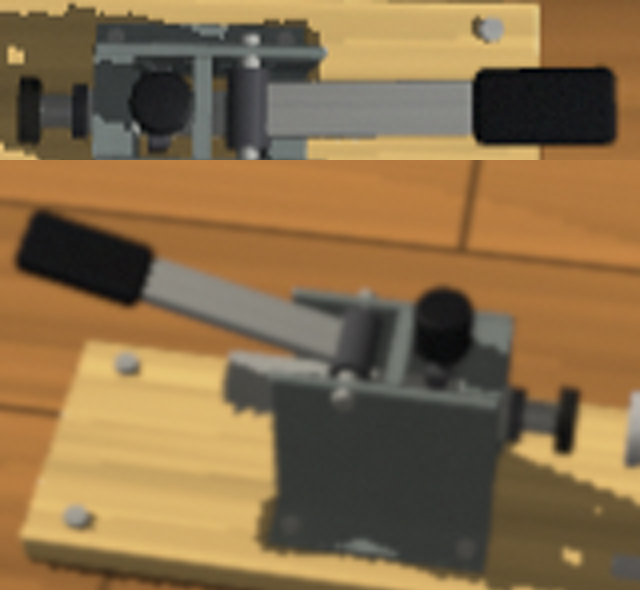

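The zoom confirms both features: the button centre is at top pixel (330,211) and the grip centre at (426,211). The press axis is world +y, and the lever slopes up towards its grip. Next I'll shut the gripper, go above the grip and do the first stroke.

```bash
cat >> h.py <<'E'
from scipy.spatial.transform import Rotation as R
ORI=R.from_matrix(np.array([[1,0,0],[0,0,1],[0,-1,0.]])).as_rotvec()
GR=np.array([.569,-.123]);BT=np.array([.5698,.042])
def tz(): return r.read_state()["position"][2]-r.tip_reach
def line(xy,tip,**k): return r.movel([*xy,tip+r.tip_reach],**k)
def st(t=""):
    s=r.read_state();print(t,"t%.2f"%s["t"],np.round(s["position"],4),"tip %.4f"%(s["position"][2]-r.tip_reach),"F",np.round(s["force"],1))
E
python3 - <<'E'
from h import *
r.set_gripper(0.0)
r.move_pose([*GR,.20+r.tip_reach],ORI);st("above")
print(line(GR,.14,feed=.04,stop_force=2));st("touch")
z=tz()
for k in range(1,4):
    print(line(GR,z-.012*k,feed=.05,stop_force=18));st(k)
d=grab("scene","s1.png");
cv2.imwrite("pics/s1z.png",cv2.resize(d["pixels"][110:280,190:470,::-1],None,fx=2.5,fy=2.5,interpolation=2))
E
```

```text
above t3.76 [ 0.5691 -0.1224  0.3734] tip 0.2000 F [ 1.1 -0.   0.3]
True
touch t4.75 [ 0.5689 -0.1231  0.3316] tip 0.1582 F [0.3 0.5 2.5]
False
1 t5.14 [ 0.5691 -0.1231  0.3198] tip 0.1464 F [ 0.  -0.5  4.1]
False
2 t5.53 [ 0.5695 -0.1236  0.3091] tip 0.1357 F [-0.4 -2.8  9.1]
False
3 t5.92 [ 0.5697 -0.1239  0.2974] tip 0.1240 F [-1.2 -2.7  8.4]
```

View pics/s1z.png

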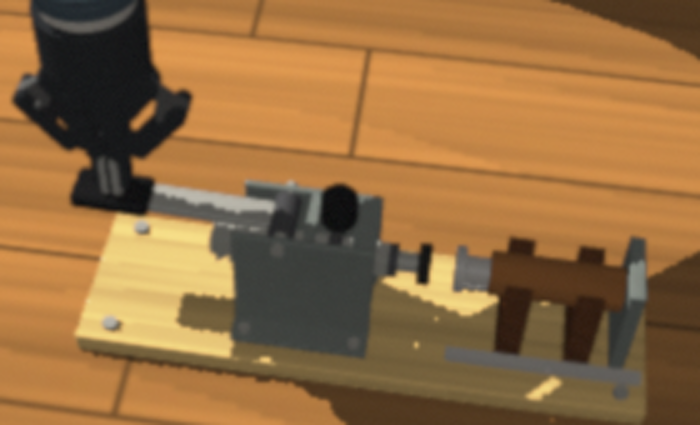

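The picture shows the fingers squarely on the grip at about (112,185) with the lever going down. The ram head is at (425,263), well short of the plug head at (462,268). I'll finish the stroke and measure the ram.

```bash
cat >> h.py <<'E'
def look(f=None):
    d=grab("top",f);im=d["pixels"].astype(int)
    row=im[208:215,230:320].mean(0); return d,row
def down(dz=.109,sf=9):
    h=line(GR,dz,feed=.04,stop_force=sf);st("bottom %s"%h)
def up(): line(GR,.166,feed=.12);r.dwell(.2)
E
python3 - <<'E'
from h import *
down();up();st("up")
d,row=look("t1.png");s=grab("scene")
a=cv2.resize(d["pixels"][185:240,200:340,::-1],None,fx=5,fy=5,interpolation=2)
e=cv2.resize(s["pixels"][180:240,320:460,::-1],None,fx=5,fy=5,interpolation=2)
cv2.imwrite("pics/z1.png",np.vstack([a,e]))
for y in (.085,.095,.105,.115,.125): print(y,proj(d,[.569,y,.096]),proj(s,[.569,y,.096]))
E
```

```text
bottom True t6.36 [ 0.5699 -0.1242  0.2853] tip 0.1119 F [-3.4 -0.1  7.8]
up t7.17 [ 0.5687 -0.1229  0.338 ] tip 0.1646 F [ 0.2  0.6 -0.4]
0.085 [305.7717744  213.67933311] [347.92567872 205.7415156 ]
0.095 [300.33754039 213.6664963 ] [353.28843091 206.36028524]
0.105 [294.90427294 213.65350682] [358.65668527 206.97963442]
0.115 [289.47215929 213.64036515] [364.02992336 207.59950302]
0.125 [284.0413866  213.62707175] [369.40762155 208.21983031]
```

View pics/z1.png

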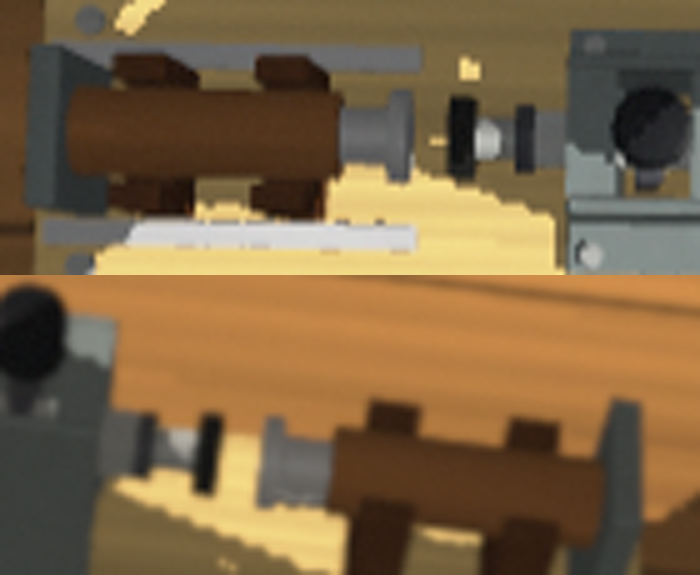

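The ram head moved from pixel 297 to 292.4, about 9 mm, so the first stroke caught. A gap of about 14 mm to the plug remains. I'll do two more strokes and then look.

```bash
cat >> h.py <<'E'
def stroke():
    h=line(GR,.118,feed=.07,stop_force=23);st("mid %s"%h)
    if h: return
    F=r.read_state()["force"][2]
    down(.1095,min(9,max(3,23-F))); up(); st("up")
def pic(f):
    d=grab("top");s=grab("scene")
    a=cv2.resize(d["pixels"][185:240,200:340,::-1],None,fx=5,fy=5,interpolation=2)
    e=cv2.resize(s["pixels"][180:240,320:460,::-1],None,fx=5,fy=5,interpolation=2)
    cv2.imwrite("pics/"+f,np.vstack([a,e]))
E
python3 - <<'E'
from h import *
stroke();stroke();pic("z3.png")
E
```

```text
mid False t8.10 [ 0.5695 -0.1238  0.2917] tip 0.1183 F [ 0.7 -3.8  5. ]
bottom True t8.37 [ 0.5698 -0.124   0.2853] tip 0.1119 F [-3.9  0.3  8. ]
up t9.17 [ 0.5687 -0.1229  0.338 ] tip 0.1646 F [-0.2 -0.2 -0.2]
mid False t10.00 [ 0.5696 -0.1239  0.292 ] tip 0.1186 F [ 0.7 -3.3  5.5]
bottom True t10.28 [ 0.5699 -0.1241  0.2855] tip 0.1121 F [-4.6  0.6 10. ]
up t11.07 [ 0.5687 -0.1229  0.338 ] tip 0.1646 F [ 0.3 -0.5  0. ]
```

View pics/z3.png

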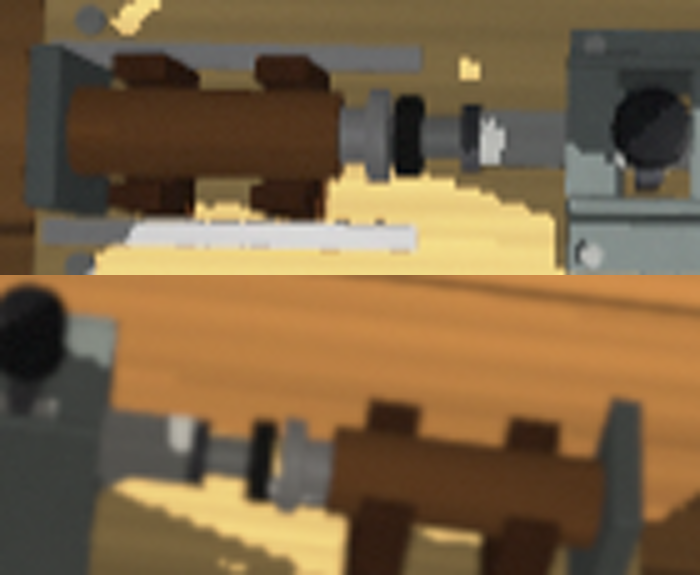

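After three strokes the plug head has moved in about 9 mm, and about 9 mm of shank is still showing (342 to 367 in the crop). I'll do one more stroke and look again.

Run:
```python
from h import *
stroke();pic("z4.png")
```

```text
mid False t12.01 [ 0.5695 -0.1239  0.2917] tip 0.1183 F [ 0.4 -3.5  5.1]
bottom True t12.28 [ 0.5699 -0.1241  0.2856] tip 0.1122 F [-5.3  0.5  9.6]
up t13.07 [ 0.5687 -0.1229  0.338 ] tip 0.1646 F [ 0.2 -0.1  1.1]
```

View pics/z4.png

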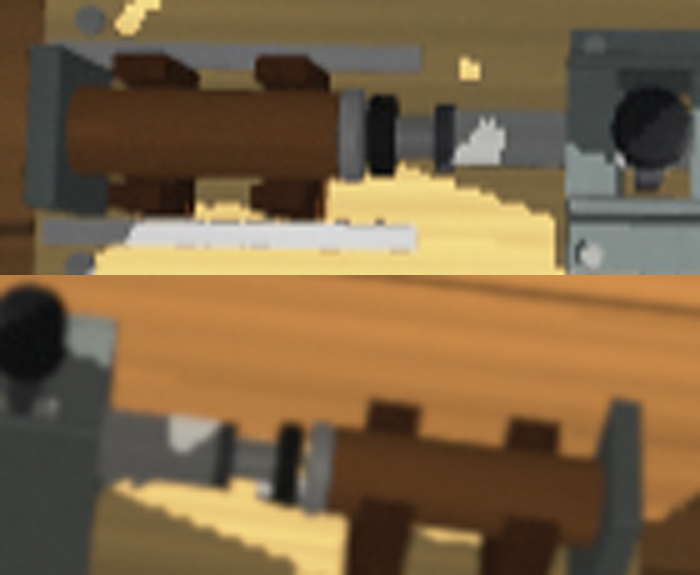

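The head now spans 340 to 364 in the crop, directly on the wood edge at 342 and with the same apparent width (24) as before, so no shank is visible. Before releasing I'll check numerically for a background gap along rows at the head's rim.

Run:
```python
from h import *
d=grab("top");im=d["pixels"].astype(int);a=cv2.imread("pics/t1.png")[:,:,::-1].astype(int)
sat=lambda i,v:(i[v,262:286].max(1)-i[v,262:286].min(1))
for v in (205,206,211,216,217,218): print(v,"now",sat(im,v),"\n    t1 ",sat(a,v))
print([im[217,u].tolist() for u in range(264,275)])
for y in (.150,.158,.166): print(y,proj(d,[.569,y,.097]))
```

```text
205 now [47 49 50 49 49 42  2  2  3  0  0 11  0  1  3  2  2 23 52 53 53 53 52 52] 
    t1  [49 50 47 45 48 44 29 48 49 50 49 49 49 49 48 32  2  1  1  1 14 53 52 52]
206 now [49 51 50 49 48 38  3  2  1  1  1  9  2  2  2  2  1 15 51 51 51 53 51 51] 
    t1  [50 48 51 49 50 40 11 27 27 28 29 27 26 26 26 10  2  2  0  2 14 52 52 53]
211 now [53 53 53 51 51 17  1  1  0  1  2  1  2  1  3  2  1  2  1  1  1  2  2  1] 
    t1  [53 52 54 52 52 25  2  1  2  0  2  1  1  2  1  1  1  1  1  1  2 54 52 53]
216 now [48 50 49 49 48 19  2  2  1  1  0  0  1  2  1  1  2  2 19 20 19 19 18 18] 
    t1  [49 50 48 48 48 32  0  1  1  1  0  0  2  1  0  1  1  1  0  1 18 57 55 56]
217 now [50 50 49 49 48 23  1  1  1  1  0 14  2  4  2  1  4 37 79 56 54 55 56 56] 
    t1  [51 48 46 49 50 39 12 38 38 37 36 22 23 23 22  2  1  1  0  1 16 56 55 56]
218 now [ 48  46  48  46  50  30   3   1   2   1   1  29   0   2   2   3  10  71
 105  78  78  80  55  54] 
    t1  [46 46 46 45 50 40 51 95 97 95 95 76 78 78 77 11  1  1  2  2 32 80 55 55]
[[77, 49, 28], [75, 47, 26], [75, 49, 27], [72, 59, 49], [94, 94, 93], [95, 94, 94], [93, 93, 92], [89, 88, 88], [71, 71, 71], [54, 50, 40], [17, 19, 17]]
0.15 [270.41428708 213.55213495]
0.158 [266.06908146 213.54107995]
0.166 [261.72525324 213.52992919]
```

At the rim rows the head's grey runs straight into the wood with the same 5 px width as before, so any gap is under about 1 mm and the plug is home. Next is the release.

Run:
```python
from h import *
line(GR,.20,feed=.15);line(BT,.20,feed=.12);line(BT,.165,feed=.1);r.dwell(.2);st("above btn")
print(line(BT,.140,feed=.03,stop_force=1.5));st("touch");z=tz()
print(line(BT,min(z,.149)-.0105,feed=.03,stop_force=10));st("pressed")
r.dwell(.9);st("held")
line(BT,.20,feed=.08);line(GR,.26,feed=.2);r.dwell(.3);st("clear");pic("z5.png")
```

```text
above btn t15.82 [0.5701 0.042  0.3393] tip 0.1659 F [ 0.7 -0.1  0.1]
True
touch t16.43 [0.5695 0.042  0.32  ] tip 0.1466 F [ 0.   0.  -0.1]
True
pressed t16.82 [0.57   0.0421 0.3105] tip 0.1371 F [-0.9 -0.   4.6]
held t17.72 [0.5699 0.0421 0.3104] tip 0.1370 F [0.  0.3 4.6]
clear t19.98 [ 0.569  -0.1224  0.4332] tip 0.2598 F [-0.  -0.6  0.4]
```

View pics/z5.png

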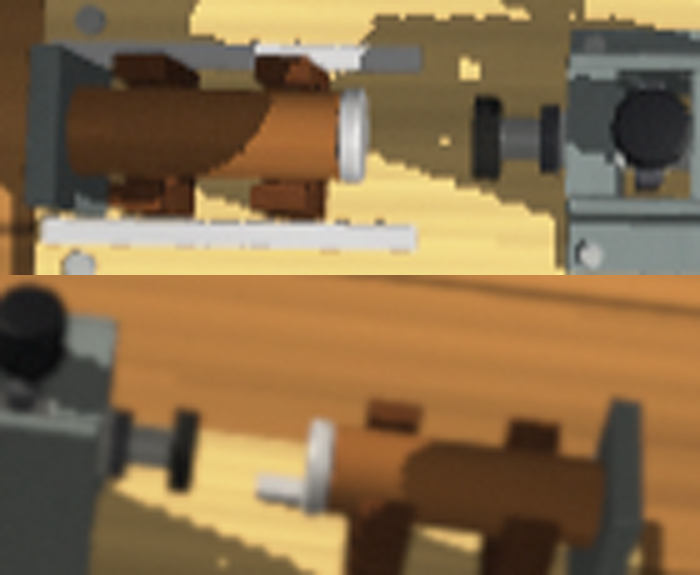

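The ram head is back at column 297 and its rear ring at 310, both as at the start. The plug head sits flat on the wood, and the arm is clear.

Run:
```python
from h import *
r.job_done();st()
```

```text
the job is handed in; nothing more can be done
the job is handed in; nothing more can be done
```

The plug is pressed home and the ram is back at its start. I handed the job in at about 20 s of the 58 s allowed; no verdict is reported.

- **Pumping:** I gave the handle four full strokes with the gripper shut. Each stroke bottomed at a tip height of about 112 mm, 46 mm below first touch. The forces I read stayed at or below 10 N.
- **Release:** I pressed the button about 9.5 mm at about 4.6 N and held it for 0.9 s. Then I lifted off and moved clear.
- **Plug:** Before release the picture showed no gap between the plug's head and the wood, so any gap is under about 1 mm. The last picture shows the head still flat on the wood.
- **Ram:** The ram's head and rear ring are back at their starting pixel columns, 297 and 310. One pixel is about 2 mm, against the 4 mm allowed.
- **Contact:** The arm was clear of everything, and it never went near the ram or the plug.

No check failed. I measured 163 mm from grip to button against the 167 mm given, which I put down to the tilted grip, and I corrected the grip position for it.

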